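# Undo the left-hand clamp and dock the tube carrier

## Robot

A 6-joint arm with a two-finger parallel gripper is mounted at the origin on the work surface. World frame = base frame: x ahead of the robot, y to its left, z up, the work surface at z = 0. Lengths are in m, angles in rad, forces in N, time in s.
With the tool pointing down it reaches from about 0.3 to 0.875 m from the base axis. Payload 4.2 kg.
Tool frame: the origin (TCP) lies on the mounting face of the last link; the fingertips stand 173 mm ahead of it and the grasp point (between the pads) lies 155 mm ahead of it; z points along the fingers, y is the line along which they close (so a half turn about z gives the same grasp; the last joint's range is limited). The gripper opens to 85 mm and grips with 20 to 120 N. Pads are 22 mm wide; open, the fingers measure 114 mm over their backs; the gripper's body (76 mm by 85 mm) begins 54 mm behind the grasp point. The pads swing forward as they close: fully open they stand 13 mm farther back than shut.
Start: joints at [-0.02, 0.32, 1.565, -0, 1.257, -0.02], TCP at [0.575, 0, 0.405] pointing down, gripper open.
Joint ranges: [-3.11, 3.11], [-0.84, 2.01], [0.21, 2.61], [-1.34, 4.49], [0.05, 2.63], [-2.56, 2.56]. Speed limits (rad/s): [2.57, 2.57, 3.14, 3.14, 3.14, 3.14].

## Interface

Orientations are given as a unit quaternion [x, y, z, w].
In Python, from rig import ctrl gives the robot as it stands.
- The arm moves only by the tool arm_command, never from a script. Its argument "increments" is a list of rows, each a list of 5 numbers: the shift along the tool's x, y, z in m, then the turn about the tool's z in degrees, then the opening in per cent of the stroke, from 0 (shut) to 100 (fully open). A call has 1 to 12 rows; each row shifts and turns the commanded pose from where the row before left it, along the tool's axes as they then stand; what a row does not reach is not made up. A row lasts 1/12 s, in which the tool goes at most 41.7 mm and 7.16 degrees, less where a joint would pass 70% of its speed; a pose out of reach is approached as far as the arm can. A call with a gripper value outside its range is refused whole. The fingers move at their own pace and stop on an object; the grip force is fixed at half the most. Time passes only in rows, so rows that do not move let the fingers close. It gives the time, the measured TCP pose, the force, the opening and the grip force at its end, in the units of the state.
- ctrl.state(): the state, without advancing time (a new reading comes with each control period).
- ctrl.grab_frame(name): name is "scene" or "side" or "wrist"; returns a dict with "frame" (420x560x3 uint8, red, green, blue), "K" (3x3 intrinsics, pixels), "extrinsics" (4x4, takes a point from camera to world coordinates); the wrist camera has in their place "hand_eye" (4x4, takes a point from camera to tool coordinates, whose origin is the TCP and whose axes are the flange's). Camera axes: x right, y down, z forward; pixel columns grow to the right and rows downward; lengths in m; the calibration is good to about 2 mm. A picture is of the moment at which its call begins: read the wrist's pose just before it. There is no depth.
- ctrl.hand_in(): hands the job in; it is judged then, once.
The state is a dict: "t": time; "joints": joint angles; "qvel": joint speeds; "joint_torque": joint torques, N m; "eef_pos": TCP position; "orientation": TCP orientation; "contact_force": force on the tool from outside, world axes, zero at the start; "wrist_torque": the same for the moment, N m; "grip_width": opening from 0.0 (shut) to 1.0 (fully open); "finger_force": force on a finger pad.
Only numpy, scipy, OpenCV 4.12 (cv2) and the standard library are available. Lean on these libraries where they do the work, as an engineer would, in place of code of your own. Each camera call takes 0.05 s, during which the arm holds its last target. There are 200 camera calls.

## Task

The tube carrier is clamped on the tilted mixer by a black bar knob with a left-hand thread: turn it clockwise (seen facing the knob) until it is fully open, and do not screw it tighter. Then take the carrier off the mixer from under the knob's flange without tipping it over and set it upright on the low cold dock, turning it a little at a time under light pressure until its square foot drops fully home in the square recess; let go of it and leave the other things on the table where they are.

Things in the scene. Friction and masses are not known exactly. Their poses are not given: they have to be found in the camera images.
- mixer: Fixed white mixer with an aluminium deck, 290 x 125 mm, tilted 30 degrees towards its -x side (roughly towards the robot). Origin: centre of its underside on the table; z up. Deck middle 85 mm above the origin, deck normal (-0.5, 0, 0.866), long side along y. The knob stands at y = +55 mm, the carrier's seat at y = -55 mm.
- mixer_seat (a point): Where the carrier's origin lies when it sits on the mixer (axes of the mixer, not tilted). The seat is a steel frame 84 mm square, 9 mm high on the deck, with a 50.5 mm square recess holding the carrier's 7 mm foot: lift the carrier about 10 mm along the deck normal before sliding it.
- clamp_knob (a joint): Turn of the knob, rad: 0 jammed tight, 2.8 fully open (stop). Left-hand thread: grows when turned CLOCKWISE seen from outside, facing the knob; counter-clockwise only tightens. Starts at 0.35 to 0.65. Resists with about 0.15 N m, stays where left, cannot come off, rises 4.3 mm per rad along the deck normal as it opens. Takes about two grips.
- knob_grip (a point): Point on the knob's axis at gripping height; turns and rises with the knob. z axis: the knob's axis outward (deck normal, 30 degrees from vertical); x axis: along the black grip bar, 66 mm long (x), 16 mm thick (y), from 18 mm below to 14 mm above this point along z. Under the bar a hub, radius 18 mm, down to 30 mm below the point.
- knob_flange (a point): Centre of the underside of the knob's steel flange (radius 36 mm, 10 mm thick), 40 mm below knob_grip, same axes. It overhangs the +y end of the carrier's plate by 11 mm and stops it being lifted; about 3 mm above the plate at the start, 13 mm when the knob is fully open.
- carrier: Loose aluminium tube carrier, about 300 g. Origin: centre of the underside of its square foot (46 x 46 mm, 7 mm high); z out of its top (tilted 30 degrees at the start). Plate 58 (x) x 170 (y) x 8 mm, from 7 to 15 mm above the origin, +y end under the knob flange. Four capped tubes, radius 9 mm, up to 70 mm, at x +-17, y +-36 mm. To free it: lift 10 mm along z, slide over 20 mm along -y.
- carrier_handle (a point): Point to grip on the carrier's grey upright handle, 50 mm above the carrier's origin, same axes as the carrier. The handle is 16 mm thick (x), 36 mm wide (y), and reaches from 35 mm below to 21 mm above this point. Pinch it across its 16 mm.
- dock: Fixed white cold dock, 150 x 150 x 30 mm, level. Origin: centre of its underside; z up. On top a steel frame 84 mm square, its top 40 mm above the origin, with a centred 50.5 mm square recess 10 mm deep. The frame is turned by an unknown angle, up to 0.2 rad either way, about the dock's z; stiff (over 2 N m): find it by eye or by feel. Any quarter turn of the carrier will do.
- dock_seat (a point): Where the carrier's origin is when fully home: on the dock's vertical centre line, 33 mm above the dock's origin. With the foot still on top of the frame the carrier stands 7 mm higher.
- sanitiser: bystander: round hand-sanitiser bottle, 68 mm across, 170 mm tall, standing. Origin: centre of its underside. Leave it alone.
- phone: bystander: black phone lying flat, 150 x 73 x 9 mm. Origin: centre of its underside. Leave it alone.
- tape: bystander: pale roll of label tape, 96 mm across, 45 mm high, lying flat. Origin: centre of its underside. Leave it alone.
- swab_box: bystander: white paper box, 200 x 90 x 50 mm. Origin: centre of its underside. Leave it alone.
- tube_box: bystander: open blue box of capped tubes, 160 x 120 mm, 90 mm high over the caps. Origin: centre of its underside. Leave it alone.
- scanner: bystander: small white hand scanner lying down, 130 x 36 x 36 mm. Origin: centre of its underside. Leave it alone.
- clipboard: bystander: wooden clipboard with paper, 220 x 160 x 10 mm. Origin: centre of its underside. Leave it alone.
Mind the look-alikes: they are no part of the job. What is shaped like the carrier but green is not meant.

How it is judged:
By the outcome, as a careful person would: the job done as asked, in the order asked, and still so for the second after the job is handed in, with the robot touching nothing.
It also fails if it takes over 72 s, if anything falls off the work surface, if the arm or the gripper's body presses on something with over 40 N, if the wrist force passes 120 N, or if a joint passes its speed limit or range.

## Working session

There is one attempt and no reset: what is moved stays moved. The work goes in short steps, Python scripts to look and compute and a tool call to move; the robot and the scene stay as the last step left them, time stands still between calls to the robot, and variables do not carry over. Pictures are saved under pics/ and viewed, at most 10 in all, crops included, and the job is handed in when it is done.

Besides the shell and the picture viewer there is one more tool, called after "Emit:" as name(argument=value, ...), one argument or row to a line, values as JSON. arm_command: Moves the arm, as the interface text tells. Its arguments: {"type":"object","properties":{"increments":{"type":"array","items":{"type":"array","items":{"type":"number"}}}},"required":["increments"]}

```bash
ls; mkdir -p pics
python3 - <<'E'
from rig import ctrl
import cv2,numpy as np
s=ctrl.state();print(s)
a={}
for n in("scene","side"):
    f=ctrl.grab_frame(n);cv2.imwrite(f"pics/{n}0.png",f["frame"][:,:,::-1]);print(n,f["K"],f["extrinsics"])
    np.savez(f"{n}0.npz",**f)
f=ctrl.grab_frame("wrist");np.savez("wrist0.npz",**f);cv2.imwrite("pics/wrist0.png",f["frame"][:,:,::-1]);print(f["K"],f["hand_eye"])
E
```

```text
pics
{'t': 0.0, 'joints': array([-2.00310887e-02,  3.20337640e-01,  1.56569641e+00, -8.82132552e-06,
        1.25739261e+00, -2.00090094e-02]), 'qvel': array([8.95797680e-05, 1.14007356e-03, 4.88911664e-04, 1.74059158e-03,
       2.22940614e-03, 4.57653526e-04]), 'joint_torque': array([ 7.05825660e-04, -4.15526962e+01, -2.34157133e+01, -1.88356019e-06,
        8.09230405e-03,  1.54784908e-05]), 'eef_pos': array([ 5.74837722e-01, -1.50743182e-05,  4.03848949e-01]), 'orientation': array([ 7.07113326e-01,  7.07099642e-01, -6.38330743e-04, -6.58360835e-04]), 'contact_force': array([-0.01768688, -0.15818046,  0.0719289 ]), 'wrist_torque': array([0.01013524, 0.03672615, 0.01099452]), 'finger_force': 0.0, 'grip_width': 1.0012198302171307}
scene [[426.60271629   0.         279.85532188]
 [  0.         426.60271629 211.00097489]
 [  0.           0.           1.        ]] [[ 0.12888763  0.80100055 -0.58462475  1.36582586]
 [ 0.99161978 -0.09884662  0.08318383 -0.12664918]
 [ 0.00884212 -0.59044683 -0.8070281   1.23539896]
 [ 0.          0.          0.          1.        ]]
side [[500.21505841   0.         274.9669069 ]
 [  0.         500.21505841 208.14492413]
 [  0.           0.           1.        ]] [[-0.76170659 -0.46726249  0.4488528  -0.23282439]
 [-0.64792035  0.54770154 -0.52936022  0.869732  ]
 [ 0.0015128  -0.69403803 -0.71993675  1.33046521]
 [ 0.          0.          0.          1.        ]]
[[367.9589273    0.         279.56830858]
 [  0.         367.9589273  199.02804484]
 [  0.           0.           1.        ]] [[ 1.57701624e-03 -9.53324393e-01 -3.01943893e-01  7.76471198e-02]
 [ 9.99998754e-01  1.52398927e-03  4.11196052e-04  1.19127458e-03]
 [ 6.81560243e-05 -3.01944165e-01  9.53325609e-01  3.00406233e-02]
 [ 0.00000000e+00  0.00000000e+00  0.00000000e+00  1.00000000e+00]]
```

View pics/scene0.png

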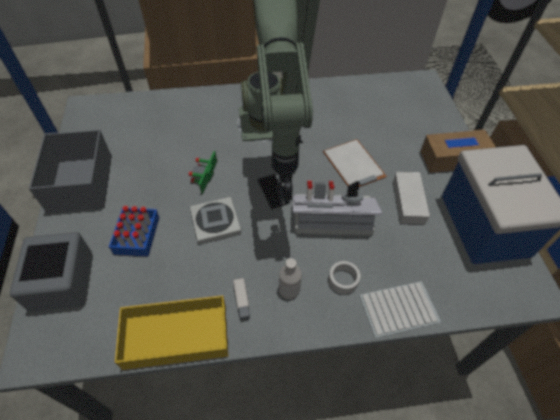

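View pics/side0.png

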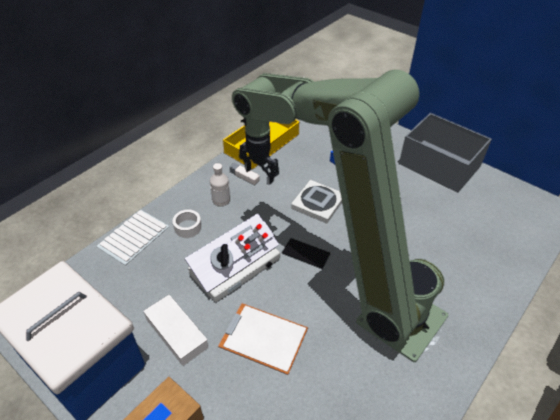

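The scene view shows the real carrier (grey, red caps) on the white mixer at about (320,190), and the green look-alike at (203,172), which isn't the one meant. The black knob is at (353,190) and the dock at (215,218). In the side view, the mixer is at (235,255), the knob at (225,257), the carrier at (253,238) and the dock at (318,198). I'll enlarge both.

Run:
```python
import cv2
def c(n,x,y,w,h,s,o):
    i=cv2.imread(f"pics/{n}.png")[y:y+h,x:x+w];i=cv2.resize(i,None,fx=s,fy=s,interpolation=cv2.INTER_CUBIC)
    for k in range(0,w,10):cv2.line(i,(int(k*s),0),(int(k*s),6 if k%50 else 14),(0,255,255),1)
    for k in range(0,h,10):cv2.line(i,(0,int(k*s)),(6 if k%50 else 14,int(k*s)),(0,255,255),1)
    cv2.imwrite(f"pics/{o}.png",i)
c("scene0",185,165,200,80,4,"scene_c")
c("side0",180,170,170,130,4.6,"side_c")
```

```text
(no output)
```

View pics/scene_c.png

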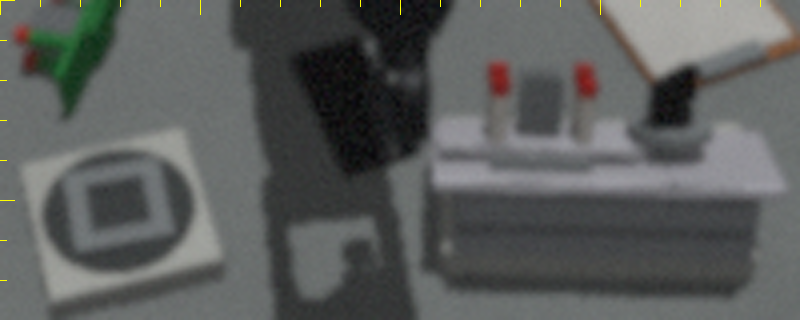

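View pics/side_c.png

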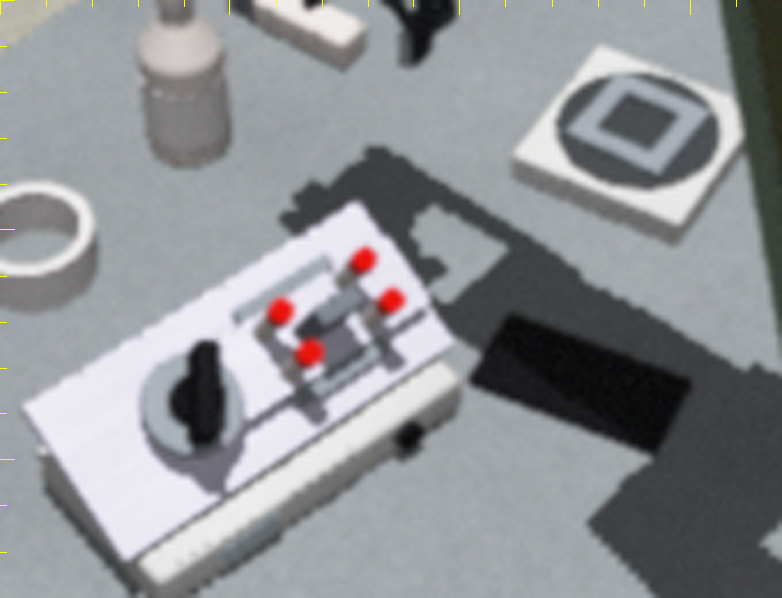

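In the scene crop, the dock top's corners are at (22,165), (183,130), (222,262) and (52,300). The deck's high edge runs from (432,188) to (787,192). In the side crop, the deck corners are at (358,203), (458,347), (128,560) and (22,405). The four red caps and the knob bar are clear: the bar runs nearly vertical, from (205,345) to (208,445). Next I'll fit the poses.

```bash
cat > h.py <<'E'
import numpy as np,cv2
from scipy.optimize import least_squares
from scipy.spatial.transform import Rotation as R
S={n:np.load(n+"0.npz") for n in("scene","side")}
def proj(n,P):
    T=np.linalg.inv(S[n]["extrinsics"]);p=np.asarray(P)@T[:3,:3].T+T[:3,3];q=p@S[n]["K"].T;return q[:,:2]/q[:,2:]
off={"scene":((185,165),4),"side":((180,170),4.6)}
def px(n,c): o,s=off[n];return np.array(c)/s+o
def rz(a):return R.from_euler("z",a).as_matrix()
T30=R.from_euler("y",-30,degrees=True).as_matrix() # z->(-.5,0,.866)
def W(p,L): return np.asarray(L)@rz(p[2]).T+[p[0],p[1],0]
D0=np.array([0,0,.085])
E
cat > fit.py <<'E'
from h import *
deck=np.array([[.0625,-.145,0],[-.0625,-.145,0],[.0625,.145,0],[-.0625,.145,0]])@T30.T+D0
obs={"side":[(358,203),(458,347),(22,405),(128,560)],"scene":[(432,188),(440,122),(787,192),(762,125)]}
f=lambda p:np.concatenate([(proj(n,W(p,deck))-px(n,obs[n])).ravel() for n in obs])
r=least_squares(f,[.75,-.2,0],loss="soft_l1");print("mixer",r.x,np.round(r.fun.reshape(-1,2),1).tolist());m=r.x
# caps: unknown deck height of seat s
tub=np.array([[17,-36],[-17,-36],[17,36],[-17,36]])/1000
capo=px("side",[(363,260),(392,300),(280,311),(310,352)])
def g(v):
    L=np.c_[tub+[v[0],v[1]-.055],np.full(4,v[2])]@T30.T+D0
    return (proj("side",W(m,L))-capo).ravel()
q=least_squares(g,[0,0,.067]);print("caps off",q.x,np.round(q.fun,1))
fr=.042*np.array([[1,1],[1,-1],[-1,-1],[-1,1]]);
top=np.c_[.075*np.array([[1,1],[1,-1],[-1,-1],[-1,1]]),np.full(4,.03)]
od={"scene":[(222,262),(52,300),(22,165),(183,130)]}
# order-free: pick nearest corners
from scipy.spatial import cKDTree
def near(P,obs):return np.concatenate([(lambda Q,o:o-Q[cKDTree(Q).query(o)[1]])(proj(n,P),px(n,obs[n])).ravel() for n in obs])
od={"scene":[(222,262),(52,300),(22,165),(183,130)],"side":[(600,45),(742,135),(678,230),(515,155)]}
of={"side":[(625,75),(710,110),(657,172),(568,130)],"scene":[(62,168),(158,160),(173,237),(78,250)]}
best=min((least_squares(lambda p:near(W(p,top),od),[.75,.2,a]) for a in(-.5,-.2,.1,.4)),key=lambda r:r.cost);print("dock",best.x,best.cost,np.round(best.fun,1))
d=best.x
F=np.c_[fr,np.full(4,.04)]
b2=min((least_squares(lambda p:near(W(p,F),of),[d[0],d[1],d[2]+a]) for a in(-.2,0,.2)),key=lambda r:r.cost);print("frame",b2.x,b2.cost,np.round(b2.fun,1), "rel",b2.x[2]-d[2])
E
python3 fit.py
```

```text
mixer [ 0.52122016  0.18464791 -0.15851009] [[-0.0, -0.7], [-0.7, -0.9], [-0.1, -0.1], [-0.8, 0.3], [0.2, -3.2], [-2.1, -0.8], [0.4, -1.6], [-0.4, 0.8]]
caps off [ 0.00080328 -0.00305351  0.06251463] [ 0.1 -0.1 -0.2  0.   0.2 -0.  -0.2  0.1]
dock [ 0.5425669  -0.21614944 -0.60111109] 837.81439796716 [ -8.9   9.2   9.8   3.  -21.9   1.   18.4  -7.7  -7.1   3.   10.6  -4.3
  -3.3  16.4   0.8  -7.7]
frame [ 0.51922865 -0.22612666 -0.65769157] 307.8414820310532 [ -3.7   2.6   8.7  -5.3  -2.9   8.2   0.1  -4.3 -12.3  -1.4  11.7  -3.4
  -4.6   5.8   6.2   1.9] rel -0.05658048502874102
```

```bash
sed -i 's/\[.75,.2,a\]/[.55,-.2,a]/' fit.py
cat >> fit.py <<'E'
def f2(v):
    L=np.c_[tub+[0,-.055],np.full(4,v[3])]@T30.T+D0
    return np.concatenate([f(v[:3])*.6,(proj("side",W(v,L))-capo).ravel()])
q=least_squares(f2,[*m,.064],loss="soft_l1");m=q.x;print("mixer2",m,np.round(q.fun.reshape(-1,2),1).tolist())
def M(L):return W(m,(np.atleast_2d(L))@T30.T+D0)
print("seat",M([0,-.055,.002]),"handle",M([0,-.055,.052]),"flange under",M([0,.055,.017+.003]),"grip",M([0,.055,.06]))
# knob bar top face z=.014 over grip; side: endpoints of top
for th in np.arange(-90,90,15):
    t=np.radians(th);L=[[s*.033*np.cos(t),.055+s*.033*np.sin(t),.06+.014] for s in(1,-1)]
    for n in("side","scene"):
        print(th,n,np.round((proj(n,M(L))-off[n][0])*off[n][1]).tolist(),end=" ")
    print()
E
python3 fit.py
```

```text
mixer [ 0.52122016  0.18464791 -0.15851009] [[-0.0, -0.7], [-0.7, -0.9], [-0.1, -0.1], [-0.8, 0.3], [0.2, -3.2], [-2.1, -0.8], [0.4, -1.6], [-0.4, 0.8]]
caps off [ 0.00080328 -0.00305351  0.06251463] [ 0.1 -0.1 -0.2  0.   0.2 -0.  -0.2  0.1]
dock [ 0.49053496 -0.22600623  0.14756062] 30.878145700875358 [-1.2  1.   0.3  0.5 -0.2  1.4 -1.6  1.6  0.7  0.4 -3.8  5.4  1.3  0.9
  2.3  0.6]
frame [ 0.48979655 -0.22989028  0.08472192] 4.357153343276482 [ 0.8  1.2  0.  -0.3  0.5 -0.2  0.7  0.3 -0.2 -0.6 -0.2  1.4  0.2  1.3
  1.1  0.3] rel -0.06283870227791717
mixer2 [ 0.52148129  0.184698   -0.15754626  0.06992183] [[-0.1, -0.4], [-0.5, -0.6], [-0.1, -0.0], [-0.5, 0.2], [0.1, -1.8], [-1.3, -0.4], [0.3, -0.9], [-0.2, 0.5], [0.1, -0.2], [-0.1, 0.0], [0.2, -0.0], [-0.2, 0.2]]
seat [[0.51186443 0.13053606 0.08673205]] handle [[0.48717405 0.13445844 0.13003332]] flange under [[0.52023438 0.24058579 0.10232051]] grip [[0.50048207 0.2437237  0.13696152]]
-90 side [[248.0, 361.0], [167.0, 412.0]] -90 scene [[636.0, 70.0], [716.0, 72.0]] 
-75 side [[239.0, 351.0], [175.0, 422.0]] -75 scene [[639.0, 73.0], [713.0, 68.0]] 
-60 side [[229.0, 344.0], [186.0, 430.0]] -60 scene [[644.0, 77.0], [707.0, 65.0]] 
-45 side [[216.0, 339.0], [199.0, 435.0]] -45 scene [[651.0, 80.0], [700.0, 62.0]] 
-30 side [[204.0, 338.0], [211.0, 436.0]] -30 scene [[661.0, 82.0], [691.0, 60.0]] 
-15 side [[191.0, 340.0], [224.0, 434.0]] -15 scene [[671.0, 84.0], [681.0, 58.0]] 
0 side [[180.0, 345.0], [236.0, 428.0]] 0 scene [[682.0, 85.0], [671.0, 58.0]] 
15 side [[170.0, 353.0], [245.0, 420.0]] 15 scene [[692.0, 85.0], [661.0, 58.0]] 
30 side [[163.0, 363.0], [252.0, 410.0]] 30 scene [[701.0, 83.0], [652.0, 59.0]] 
45 side [[159.0, 375.0], [256.0, 398.0]] 45 scene [[708.0, 81.0], [644.0, 61.0]] 
60 side [[158.0, 388.0], [256.0, 385.0]] 60 scene [[714.0, 79.0], [639.0, 63.0]] 
75 side [[161.0, 401.0], [254.0, 373.0]] 75 scene [[716.0, 75.0], [636.0, 66.0]]
```

```bash
cat > plan.py <<'E'
from h import *
m=np.array([.5215,.1847,-.1575])
def M(L):return W(m,np.atleast_2d(L)@T30.T+D0)
A=rz(m[2])@T30  # knob axes -> world
th0=-33
def bar(th,lift):
    g=np.array([[a,b,c] for a in np.linspace(-.033,.033,45) for b in(-.008,.008) for c in np.linspace(-.018,.014,33)])
    g=g@rz(np.radians(th)).T+[0,.055,.06+lift];return M(g)
def push(turn,r=.025,axz=-.006,half=.011,w=.0145):
    """finger centre for the knob opened by turn deg; B end"""
    th=th0+180-turn;lift=.0043*np.radians(turn);t=np.radians(th)
    c=M([r*np.cos(t),.055+r*np.sin(t),.06+lift+axz])[0]
    e=A@[np.cos(t),np.sin(t),0];e[2]=0;e/=np.linalg.norm(e);d=np.array([e[1],-e[0],0])
    P=bar(th,lift)-c;k=(P[:,2]>0)&(abs(P@e)<w)
    s=(P[k]@d).min();return np.r_[c+d*(s-half),np.degrees(np.arctan2(-d[1],-d[0]))],P[k][:,2].max()
def pose(s):
    Rm=R.from_quat(s["orientation"]).as_matrix();tip=s["eef_pos"]+Rm[:,2]*.173
    return np.r_[tip,np.degrees(np.arctan2(Rm[1,0],Rm[0,0]))]
def delta(p,q):
    """tool-frame total shift mm from pose p to q + turn deg (tool down)"""
    y=np.radians(p[3]);d=(q-p)[:3]*1000;dy=(q[3]-p[3]+180)%360-180
    ax=np.array([np.cos(y),np.sin(y),0]);ay=np.array([np.sin(y),-np.cos(y),0])
    return np.round([d@ax,d@ay,-d[2],-dy],1)
E
python3 - <<'E'
from plan import *
from rig import ctrl
p=pose(ctrl.state());print(np.round(p,4))
for t in range(-15,150,12):
    q,h=push(t);print(t,np.round(q,4),round(h,3),delta(p,q));p=q
E
```

```text
[ 0.5746  0.      0.2311 90.0025]
-15 [ 4.738000e-01  2.346000e-01  1.189000e-01 -1.195894e+02] 0.031 [ 234.5 -100.8  112.2 -150.4]
-3 [ 4.706000e-01  2.407000e-01  1.207000e-01 -1.327142e+02] 0.03 [-3.7  5.9 -1.8 13.1]
9 [ 4.68800e-01  2.47700e-01  1.23100e-01 -1.45139e+02] 0.029 [-3.9  6.  -2.3 12.4]
21 [ 4.687000e-01  2.548000e-01  1.258000e-01 -1.568458e+02] 0.027 [-4.   5.9 -2.7 11.7]
33 [ 4.703000e-01  2.617000e-01  1.288000e-01 -1.679385e+02] 0.025 [-4.1  5.6 -3.  11.1]
45 [ 4.734000e-01  2.677000e-01  1.321000e-01 -1.785939e+02] 0.023 [-4.3  5.3 -3.3 10.7]
57 [4.777000e-01 2.727000e-01 1.355000e-01 1.709759e+02] 0.021 [-4.4  4.9 -3.4 10.4]
69 [4.830000e-01 2.764000e-01 1.388000e-01 1.605457e+02] 0.022 [-4.6  4.5 -3.4 10.4]
81 [4.890000e-01 2.787000e-01 1.421000e-01 1.498903e+02] 0.023 [-4.9  4.2 -3.3 10.7]
93 [  0.4957   0.2794   0.1452 138.7976] 0.023 [-5.4  3.9 -3.  11.1]
105 [  0.5026   0.2783   0.1479 127.0909] 0.023 [-5.9  3.8 -2.7 11.7]
117 [  0.5095   0.2754   0.1502 114.666 ] 0.023 [-6.5  3.7 -2.3 12.4]
129 [  0.5157   0.2703   0.152  101.5412] 0.022 [-7.2  3.6 -1.8 13.1]
141 [ 0.5207  0.2635  0.1534 87.8957] 0.022 [-7.7  3.4 -1.3 13.6]
```

Emit:
arm_command(
  increments=[
    [23,-10,0,0,0],
    [23,-10,0,0,0],
    [23,-10,0,0,0],
    [23,-10,0,0,0],
    [23,-10,0,0,0],
    [23,-10,0,0,0],
    [23,-10,0,0,0],
    [23,-10,0,0,0],
    [23,-10,0,0,0],
    [23,-10,0,0,0],
    [0,0,0,-7,0],
    [0,0,0,-7,0],
  ],
)

```text
t: 1.15
eef_pos: [0.4075, 0.3844, 0.4041]
orientation: [0.612, 0.791, -0.0, -0.0]
contact_force: [-0.9, -1.2, -0.5]
grip_width: 0.001
finger_force: 0.0
```

The shift is in metres and I wrote millimetres, so the cap held each row to 41.7 mm. It was a high, free move and nothing was touched. From here I'll use metres.

Emit:
arm_command(
  increments=[
    [0,0,0,-7,0],
    [0,0,0,-7,0],
    [0,0,0,-7,0],
    [0,0,0,-7,0],
    [0,0,0,-7,0],
    [0,0,0,-7,0],
    [0,0,0,-7,0],
    [0,0,0,-7,0],
    [0,0,0,-7,0],
    [0,0,0,-7,0],
    [0,0,0,-7,0],
    [0,0,0,-7,0],
  ],
)

```text
t: 2.15
eef_pos: [0.4088, 0.3821, 0.4044]
orientation: [-0.073, 0.997, -0.0, -0.0]
contact_force: [0.2, 0.1, 0.9]
grip_width: 0.003
finger_force: 0.0
```

Emit:
arm_command(
  increments=[
    [0,0,0,-7,0],
    [0,0,0,-7,0],
    [0,0,0,-7,0],
    [0,0,0,-7,0],
    [0,0,0,-7,0],
    [0,0,0,-5,0],
  ],
)

```text
t: 2.65
eef_pos: [0.4088, 0.3821, 0.4044]
orientation: [-0.409, 0.912, -0.0, -0.0]
contact_force: [0.0, 0.0, -0.1]
grip_width: -0.002
finger_force: 0.0
```

Run:
```python
from plan import *
from rig import ctrl
s=ctrl.state();p=pose(s);print(np.round(p,4),s["joints"])
q,_=push(-18);print(q,delta(p,q))
f=ctrl.grab_frame("wrist");cv2.imwrite("pics/w1.png",f["frame"][:,:,::-1]);np.savez("w1.npz",**f,**{k:s[k] for k in("eef_pos","orientation")})
# project predicted knob + caps
Rm=R.from_quat(s["orientation"]).as_matrix();T=np.eye(4);T[:3,:3]=Rm;T[:3,3]=s["eef_pos"];T=np.linalg.inv(T@f["hand_eye"])
def pw(P):
    c=np.atleast_2d(P)@T[:3,:3].T+T[:3,3];u=c@f["K"].T;return np.round(u[:,:2]/u[:,2:])
print(pw(M([0,.055,.074])),pw(M(np.c_[[17,-17,17,-17],[-91,-91,-19,-19],[70]*4]/1000)))
```

```text
[   0.4087    0.382     0.2314 -131.685 ] [ 7.31080487e-01  2.95691021e-01  1.60042459e+00 -6.92729909e-05
  1.24621379e+00 -1.68294964e+00]
[   0.47482847    0.23320036    0.1185214  -116.21620901] [  67.1 -148.3  112.8  -15.5]
[[ 26. 134.]] [[-212.  -93.]
 [-137. -114.]
 [ -98.   38.]
 [ -35.   12.]]
```

Emit:
arm_command(
  increments=[
    [0.011,-0.025,0,0,0],
    [0.011,-0.025,0,0,0],
    [0.011,-0.025,0,0,0],
    [0.011,-0.025,0,0,0],
    [0.011,-0.025,0,0,0],
    [0.012,-0.023,0,0,0],
    [0,0,0,0,0],
  ],
)

```text
t: 3.28
eef_pos: [0.4751, 0.23, 0.4046]
orientation: [-0.404, 0.915, -0.001, -0.0]
contact_force: [0.1, -0.0, 0.4]
grip_width: 0.002
finger_force: 0.0
```

```bash
cat > wr.py <<'E'
from plan import *
from rig import ctrl
def grab(name):
    s=ctrl.state();f=ctrl.grab_frame("wrist");Rm=R.from_quat(s["orientation"]).as_matrix();T=np.eye(4);T[:3,:3]=Rm;T[:3,3]=s["eef_pos"];C=T@f["hand_eye"]
    np.savez(name+".npz",K=f["K"],C=C);cv2.imwrite(f"pics/{name}.png",f["frame"][:,:,::-1]);return s
def pw(name,P):
    z=np.load(name+".npz");T=np.linalg.inv(z["C"]);c=np.atleast_2d(P)@T[:3,:3].T+T[:3,3];u=c@z["K"].T;return u[:,:2]/u[:,2:]
def ray(name,u,z):
    d=np.load(name+".npz");v=d["C"][:3,:3]@np.linalg.inv(d["K"])@[u[0],u[1],1];c=d["C"][:3,3];return c+v*(z-c[2])/v[2]
E
python3 - <<'E'
from wr import *
s=grab("w2");p=pose(s);print(np.round(p,4));q,_=push(-18);print(delta(p,q))
print(np.round(pw("w2",M([[.033*np.cos(t),.055+.033*np.sin(t),.074] for t in np.radians([-33,147])]))))
print(np.round(pw("w2",M(np.c_[[17,-17,17,-17],[-91,-91,-19,-19],[70]*4]/1000))))
print(np.round(pw("w2",M([0,.055,.03]))))
E
```

```text
[   0.4751    0.2296    0.2316 -132.321 ]
[ -2.4   2.6 113.  -16.1]
[[228. 246.]
 [318. 234.]]
[[107.  58.]
 [158.  31.]
 [186. 164.]
 [229. 133.]]
[[252. 234.]]
```

View pics/w2.png

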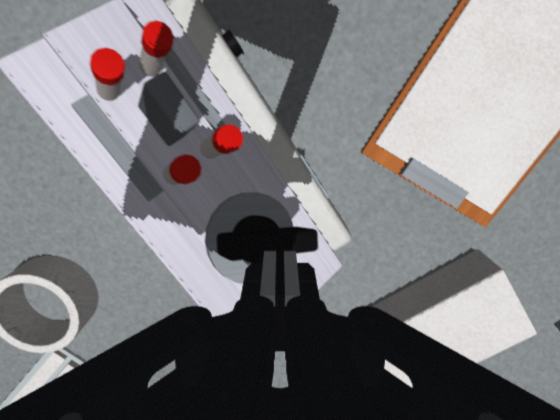

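The wrist view shows the red caps at (108,65), (157,38), (185,168) and (228,137). The knob bar runs from (220,247) to (316,239), and the fingers sit just behind it. This agrees with the prediction to about 5 px. I'll refit with it.

Run:
```python
from wr import *
import plan
deck=np.array([[.0625,-.145,0],[-.0625,-.145,0],[.0625,.145,0],[-.0625,.145,0]])@T30.T+D0
obs={"side":[(358,203),(458,347),(22,405),(128,560)],"scene":[(432,188),(440,122),(787,192),(762,125)]}
tub=np.array([[17,-36],[-17,-36],[17,36],[-17,36]])/1000
co=px("side",[(363,260),(392,300),(280,311),(310,352)])
cw=np.array([[108,65],[157,38],[185,168],[228,137]])
def f(v,full=0):
    caps=W(v,np.c_[tub+[0,-.055],np.full(4,v[3])]@T30.T+D0)
    a=np.concatenate([(proj(n,W(v,deck))-px(n,obs[n])).ravel() for n in obs])
    b=(proj("side",caps)-co).ravel();c=(pw("w2",caps)-cw).ravel();
    return np.concatenate([.4*a,b,c*.5])
q=least_squares(f,[*plan.m,.068],loss="soft_l1");print(q.x,np.round(q.fun[16:].reshape(-1,2),1).tolist())
plan.m[:]=q.x[:3]
for th in(-40,-36,-33,-30,-26):print(th,np.round(pw("w2",M([[.033*np.cos(t),.055+.033*np.sin(t),.074] for t in np.radians([th,th+180])]))).tolist())
```

```text
[ 0.52281447  0.18651227 -0.15232978  0.06767339] [[-0.8, 0.0], [-1.1, 0.2], [-0.7, 0.3], [-1.1, 0.4], [-0.3, -0.5], [0.1, -0.7], [0.2, -0.3], [-0.2, 0.1]]
-40 [[228.0, 243.0], [319.0, 242.0]]
-36 [[228.0, 246.0], [319.0, 239.0]]
-33 [[228.0, 249.0], [319.0, 237.0]]
-30 [[228.0, 252.0], [318.0, 234.0]]
-26 [[229.0, 255.0], [318.0, 231.0]]
```

```bash
sed -i 's/^m=.*/m=np.array([.5228,.1865,-.1523])/; s/^th0=.*/th0=-35/' plan.py
python3 - <<'E'
from wr import *
p=pose(ctrl.state());q,_=push(0);print(q,delta(p,q));p=q
for t in range(6,151,6):
    q,h=push(t);print(t,np.round(q,3),round(h,3),delta(p,q));p=q
E
```

```text
[ 4.70704022e-01  2.45072385e-01  1.21525971e-01 -1.37682727e+02] [ -7.5  11.9 110.    5.4]
6 [ 4.70000e-01  2.49000e-01  1.23000e-01 -1.43834e+02] 0.029 [-1.8  3.1 -1.2  6.2]
12 [ 4.70000e-01  2.52000e-01  1.24000e-01 -1.49802e+02] 0.028 [-1.8  3.1 -1.3  6. ]
18 [ 4.70000e-01  2.56000e-01  1.25000e-01 -1.55598e+02] 0.027 [-1.9  3.  -1.4  5.8]
24 [ 4.70000e-01  2.59000e-01  1.27000e-01 -1.61235e+02] 0.026 [-1.9  3.  -1.5  5.6]
30 [ 4.71000e-01  2.63000e-01  1.28000e-01 -1.66736e+02] 0.025 [-1.9  2.9 -1.5  5.5]
36 [ 4.72000e-01  2.66000e-01  1.30000e-01 -1.72122e+02] 0.024 [-2.   2.8 -1.6  5.4]
42 [ 4.7400e-01  2.6900e-01  1.3200e-01 -1.7742e+02] 0.023 [-2.   2.7 -1.6  5.3]
48 [4.76000e-01 2.71000e-01 1.33000e-01 1.77344e+02] 0.022 [-2.1  2.6 -1.7  5.2]
54 [4.7800e-01 2.7400e-01 1.3500e-01 1.7214e+02] 0.021 [-2.1  2.5 -1.7  5.2]
60 [4.81000e-01 2.76000e-01 1.37000e-01 1.66941e+02] 0.022 [-2.2  2.4 -1.7  5.2]
66 [4.83000e-01 2.78000e-01 1.38000e-01 1.61718e+02] 0.022 [-2.2  2.3 -1.7  5.2]
72 [4.86000e-01 2.79000e-01 1.40000e-01 1.56444e+02] 0.022 [-2.3  2.2 -1.7  5.3]
78 [4.8900e-01 2.8000e-01 1.4200e-01 1.5109e+02] 0.023 [-2.4  2.2 -1.6  5.4]
84 [4.93000e-01 2.81000e-01 1.43000e-01 1.45631e+02] 0.023 [-2.5  2.1 -1.6  5.5]
90 [  0.496   0.281   0.145 140.041] 0.023 [-2.6  2.1 -1.5  5.6]
96 [  0.499   0.281   0.146 134.301] 0.023 [-2.8  2.1 -1.4  5.7]
102 [  0.503   0.28    0.148 128.391] 0.023 [-2.9  2.  -1.3  5.9]
108 [  0.506   0.279   0.149 122.301] 0.023 [-3.1  2.  -1.2  6.1]
114 [  0.51    0.277   0.15  116.027] 0.023 [-3.2  2.  -1.1  6.3]
120 [  0.513   0.275   0.151 109.574] 0.023 [-3.4  2.  -1.   6.5]
126 [  0.516   0.273   0.152 102.956] 0.022 [-3.5  2.  -0.9  6.6]
132 [ 0.519  0.269  0.153 96.201] 0.022 [-3.7  2.  -0.8  6.8]
138 [ 0.521  0.266  0.153 89.343] 0.022 [-3.8  1.9 -0.6  6.9]
144 [ 0.523  0.262  0.154 82.429] 0.021 [-3.9  1.9 -0.5  6.9]
150 [ 0.525  0.259  0.154 75.505] 0.022 [-2.7  2.  -0.3  6.9]
```

Emit:
arm_command(
  increments=[
    [0.003,0.006,0,5,0],
    [0.002,0.006,0,0,0],
    [0,0,0.022,0,0],
    [0,0,0.022,0,0],
    [0,0,0.022,0,0],
    [0,0,0.022,0,0],
    [0,0,0.022,0,0],
    [0,0,0,0,0],
  ],
)

```text
t: 4.0
eef_pos: [0.4601, 0.2385, 0.2908]
orientation: [-0.368, 0.93, -0.0, -0.004]
contact_force: [-0.3, -1.2, -0.3]
grip_width: -0.003
finger_force: 0.0
```

Emit:
arm_command(
  increments=[
    [-0.005,0,0,0,0],
    [-0.006,0,0,0,0],
    [-0.0018,0.0031,-0.0012,6.2,0],
    [-0.0018,0.0031,-0.0013,6,0],
    [-0.0019,0.003,-0.0014,5.8,0],
    [-0.0019,0.003,-0.0015,5.6,0],
    [-0.0019,0.0029,-0.0015,5.5,0],
  ],
)

```text
t: 4.58
eef_pos: [0.4693, 0.2627, 0.3021]
orientation: [-0.119, 0.993, -0.001, -0.002]
contact_force: [-3.2, -3.7, -1.8]
grip_width: -0.001
finger_force: 2.7
```

Emit:
arm_command(
  increments=[
    [-0.002,0.0028,-0.0016,5.4,0],
    [-0.002,0.0027,-0.0016,5.3,0],
    [-0.0021,0.0026,-0.0017,5.2,0],
    [-0.0021,0.0025,-0.0017,5.2,0],
    [-0.0022,0.0024,-0.0017,5.2,0],
    [-0.0022,0.0023,-0.0017,5.2,0],
    [-0.0023,0.0022,-0.0017,5.3,0],
    [-0.0024,0.0022,-0.0016,5.4,0],
    [-0.0025,0.0021,-0.0016,5.5,0],
    [-0.0026,0.0021,-0.0015,5.6,0],
  ],
)

```text
t: 5.42
eef_pos: [0.4931, 0.2823, 0.3191]
orientation: [0.339, 0.941, -0.001, -0.003]
contact_force: [-8.7, -0.6, 2.2]
grip_width: 0.002
finger_force: 3.7
```

Run:
```python
from wr import *
s=ctrl.state();p=pose(s);print(np.round(p,4),s["contact_force"],s["wrist_torque"]);q,_=push(90);print(delta(p,q))
```

```text
[  0.492    0.2823   0.1461 140.3275] [-8.68767038 -0.5567861   2.24080021] [ 0.06804632  1.42137889 -0.0577149 ]
[-3.9  1.5  1.3  0.3]
```

Emit:
arm_command(
  increments=[
    [-0.0028,0.0021,-0.0014,5.7,0],
    [-0.0029,0.002,-0.0013,5.9,0],
    [-0.0031,0.002,-0.0012,6.1,0],
    [-0.0032,0.002,-0.0011,6.3,0],
    [-0.0034,0.002,-0.001,6.5,0],
  ],
)

```text
t: 5.83
eef_pos: [0.5108, 0.278, 0.3262]
orientation: [0.575, 0.818, 0.001, -0.002]
contact_force: [-4.4, 5.7, 2.4]
grip_width: 0.0
finger_force: 3.9
```

Emit:
arm_command(
  increments=[
    [-0.0035,0.002,-0.0009,6.6,0],
    [0,0,0,0,0],
  ],
)

```text
t: 6.0
eef_pos: [0.515, 0.2753, 0.3277]
orientation: [0.621, 0.784, 0.003, -0.001]
contact_force: [-4.6, 5.0, 4.0]
grip_width: 0.004
finger_force: 3.0
```

Emit:
arm_command(
  increments=[
    [-0.0037,0.002,-0.0008,6.8,0],
    [0,0,0,0,0],
  ],
)

```text
t: 6.17
eef_pos: [0.518, 0.2723, 0.3287]
orientation: [0.666, 0.746, 0.003, -0.001]
contact_force: [-3.4, 4.5, 2.2]
grip_width: -0.002
finger_force: 2.9
```

Emit:
arm_command(
  increments=[
    [-0.0038,0.0019,-0.0006,6.9,0],
    [0,0,0,0,0],
  ],
)

```text
t: 6.33
eef_pos: [0.5203, 0.2692, 0.3295]
orientation: [0.71, 0.704, 0.004, -0.002]
contact_force: [-4.8, 7.3, 3.4]
grip_width: 0.001
finger_force: 3.9
```

Emit:
arm_command(
  increments=[
    [-0.0039,0.0019,-0.0005,6.9,0],
    [0,0,0,0,0],
  ],
)

```text
t: 6.5
eef_pos: [0.522, 0.2669, 0.3299]
orientation: [0.751, 0.66, 0.005, -0.004]
contact_force: [-5.2, 15.4, 2.5]
grip_width: -0.001
finger_force: 7.2
```

Emit:
arm_command(
  increments=[
    [-0.003,0,0,0,0],
    [0,0,0,0,0],
    [0,0,0,0,0],
  ],
)

```text
t: 6.75
eef_pos: [0.5216, 0.2655, 0.3302]
orientation: [0.75, 0.661, 0.007, -0.005]
contact_force: [-5.0, 20.7, 1.2]
grip_width: 0.002
finger_force: 9.8
```

Emit:
arm_command(
  increments=[
    [-0.004,0,0,0,0],
    [0,0,0,0,0],
    [0,0,0,0,0],
    [0,0,0,0,0],
  ],
)

```text
t: 7.08
eef_pos: [0.5213, 0.2634, 0.3306]
orientation: [0.75, 0.661, 0.01, -0.007]
contact_force: [-5.6, 27.9, 0.4]
grip_width: 0.002
finger_force: 13.6
```

The force rose steadily to 28 N with almost no travel, so the knob is at its stop. I'll back off, rise and look.

Emit:
arm_command(
  increments=[
    [0.01,0,0,0,0],
    [0.01,0,0,0,0],
    [0,0,-0.03,0,0],
    [0,0,-0.03,0,0],
    [0,0,-0.03,0,0],
    [0,0,0,-7,30],
    [0,0,0,-7,30],
    [0,0,0,-7,30],
    [0,0,0,-7,30],
    [0,0,0,-7,30],
    [0,0,0,-7,30],
    [0,0,0,-7,30],
  ],
)

```text
t: 8.08
eef_pos: [0.5241, 0.2761, 0.4185]
orientation: [0.405, 0.914, 0.001, 0.001]
contact_force: [0.9, -0.6, -0.2]
grip_width: 0.298
finger_force: 0.0
```

Emit:
arm_command(
  increments=[
    [0,0,0,-7,30],
    [0,0,0,-7,30],
    [0,0,0,-7,30],
    [0,0,0,-7,30],
    [0,0,0,-7,30],
    [0,0,0,-4,30],
    [0,0,0,0,30],
  ],
)

```text
t: 8.67
eef_pos: [0.524, 0.2761, 0.4184]
orientation: [0.079, 0.997, 0.001, 0.001]
contact_force: [0.0, -0.0, 0.0]
grip_width: 0.299
finger_force: 0.0
```

```bash
cat >> plan.py <<'E'
def tubegrip(lift=0,slide=0,w=.060-.0104,sh=.0):
    """tip pose to hold the (+x,-y) tube across y; tip local (u=.019)"""
    c=M([.019+sh,-.055-.036-slide,w+lift])[0]
    return np.r_[c,np.degrees(m[2])+180]
E
python3 - <<'E'
from wr import *
s=grab("w3");p=pose(s);print(np.round(p,4),s["joints"][5]);print(delta(p,tubegrip()))
print(tubegrip(),M([.017,-.091,.072]))
E
```

```text
[  0.5245   0.2762   0.2454 170.975 ] -0.9476027518239225
[  -4.5 -179.9  107.9   -0.3]
[5.00745300e-01 9.78194616e-02 1.37454860e-01 1.71273853e+02] [[0.48796294 0.09978141 0.15585383]]
```

Emit:
arm_command(
  increments=[
    [0,-0.03,0,0,30],
    [0,-0.03,0,0,30],
    [0,-0.03,0,0,30],
    [0,-0.03,0,0,30],
    [-0.002,-0.03,0,0,30],
    [-0.002,-0.03,0,0,30],
    [0,0,0,0,30],
    [0,0,0,0,30],
  ],
)

```text
t: 9.38
eef_pos: [0.4992, 0.0963, 0.4178]
orientation: [0.081, 0.997, 0.0, 0.001]
contact_force: [-0.1, 1.3, 0.2]
grip_width: 0.296
finger_force: 0.0
```

Run:
```python
from wr import *
s=grab("w4");p=pose(s);print(np.round(p,4));print(delta(p,tubegrip()))
print(np.round(pw("w4",M(np.c_[[17,-17,17,-17],[-91,-91,-19,-19],[68]*4]/1000))).tolist())
print(np.round(pw("w4",M([[.033*np.cos(t),.055+.033*np.sin(t),.074+.0103] for t in np.radians([5,185])]))).tolist())
a=cv2.imread("pics/w3.png");b=cv2.imread("pics/w4.png");cv2.imwrite("pics/w34.png",np.hstack([cv2.resize(a,None,fx=.7,fy=.7),cv2.resize(b,None,fx=.7,fy=.7)]))
```

```text
[4.996000e-01 9.640000e-02 2.448000e-01 1.706605e+02]
[ -0.9   1.6 107.3  -0.6]
[[281.0, 187.0], [280.0, 139.0], [389.0, 186.0], [386.0, 138.0]]
[[525.0, 203.0], [501.0, 104.0]]
```

View pics/w34.png

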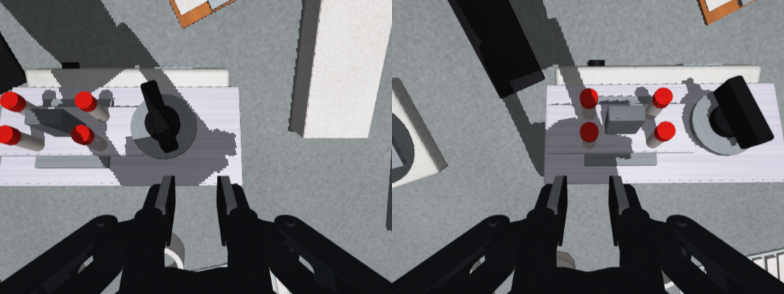

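Run:
```python
from wr import *
for th in(0,8,12,16,20,24):
    P=M([[.033*np.cos(t),.055+.033*np.sin(t),.074+.0043*np.radians(145-th)] for t in np.radians([th,th+180])])
    print(th,2.8-np.radians(145-th),np.round(pw("w3",P)*.7).tolist(),np.round(pw("w4",P)*.7+[392,0]).tolist())
```

```text
0 0.2692725846082218 [[156.0, 146.0], [158.0, 77.0]] [[756.0, 142.0], [746.0, 72.0]]
8 0.40889892476776835 [[161.0, 146.0], [153.0, 77.0]] [[761.0, 142.0], [741.0, 73.0]]
12 0.4787120948475416 [[164.0, 146.0], [151.0, 78.0]] [[763.0, 142.0], [738.0, 74.0]]
16 0.5485252649273149 [[167.0, 145.0], [149.0, 79.0]] [[766.0, 141.0], [735.0, 74.0]]
20 0.6183384350070877 [[169.0, 145.0], [146.0, 80.0]] [[768.0, 140.0], [733.0, 75.0]]
24 0.688151605086861 [[172.0, 144.0], [144.0, 81.0]] [[770.0, 139.0], [731.0, 76.0]]
```

The knob bar lies at about +18°, which is the 2.8 rad stop, so it is fully open. The caps fall on their predicted pixels, with the target tube's cap at (589,132) in the right half. 

The tool can't tilt, so pinching across the handle's 16 mm would twist the tilted carrier up against the flange. The tube's sides are parallel to the fingers at this tilt, so I'll hold the uphill −y tube across y for the lift-off. I'll switch to the handle once the carrier is upright.

Emit:
arm_command(
  increments=[
    [-0.001,0.0016,0.02,-0.6,30],
    [0,0,0.02,0,30],
    [0,0,0.02,0,30],
    [0,0,0.02,0,30],
    [0,0,0.015,0,30],
    [0,0,0.01,0,30],
    [0,0,0.004,0,30],
    [0,0,0,0,30],
    [0,0,0,0,30],
  ],
)

```text
t: 10.18
eef_pos: [0.5009, 0.0993, 0.3085]
orientation: [0.074, 0.997, 0.0, 0.001]
contact_force: [-0.8, 0.1, 0.1]
grip_width: 0.304
finger_force: 0.0
```

Run:
```python
from wr import *
s=grab("w5");p=pose(s);print(np.round(p,4),delta(p,tubegrip()),s["contact_force"])
```

```text
[5.01100e-01 9.94000e-02 1.35500e-01 1.71524e+02] [ 0.1 -1.6 -2.   0.3] [-0.75822619  0.14132673  0.13938447]
```

Emit:
arm_command(
  increments=[
    [0,0,0,0,0],
    [0,0,0,0,0],
    [0,0,0,0,0],
    [0,0,0,0,0],
    [0,0,0,0,0],
    [0,0,0,0,0],
  ],
)

```text
t: 10.73
eef_pos: [0.5007, 0.0989, 0.309]
orientation: [0.074, 0.997, 0.0, 0.001]
contact_force: [0.3, 0.8, 5.9]
grip_width: 0.171
finger_force: 58.4
```

The opening is 14.5 mm, less than the 18 mm tube, so the pads hold off the tube's axis near their edge. I'll reopen and shift a little downhill to take the full diameter.

Emit:
arm_command(
  increments=[
    [0,0,0,0,26],
    [0,-0.002,0,0,26],
    [0,0,0,0,26],
    [0.002,0,0,0,26],
    [0.002,0,0,0,26],
    [0,0,0,0,26],
  ],
)

```text
t: 11.23
eef_pos: [0.4957, 0.0974, 0.3076]
orientation: [0.074, 0.997, -0.0, -0.0]
contact_force: [-0.1, -0.7, -0.3]
grip_width: 0.261
finger_force: 0.0
```

Emit:
arm_command(
  increments=[
    [0,0,0,0,0],
    [0,0,0,0,0],
    [0,0,0,0,0],
    [0,0,0,0,0],
    [0,0,0,0,0],
    [0,0,0,0,0],
  ],
)

```text
t: 11.73
eef_pos: [0.4959, 0.0977, 0.3079]
orientation: [0.074, 0.997, 0.0, -0.0]
contact_force: [-2.8, 3.5, 2.9]
grip_width: 0.18
finger_force: 58.5
```

Run:
```python
from wr import *
s=grab("w6");p=pose(s);print(np.round(p,4),delta(p,tubegrip()),s["contact_force"],s["wrist_torque"])
cv2.imwrite("pics/w6c.png",cv2.resize(cv2.imread("pics/w6.png")[90:330,140:460],None,fx=2,fy=2))
```

```text
[4.958000e-01 9.780000e-02 1.349000e-01 1.714905e+02] [-4.9  0.7 -2.5  0.2] [-2.81935393  3.50572513  2.85082619] [ 0.68394918  0.53612811 -0.0467529 ]
```

View pics/w6c.png

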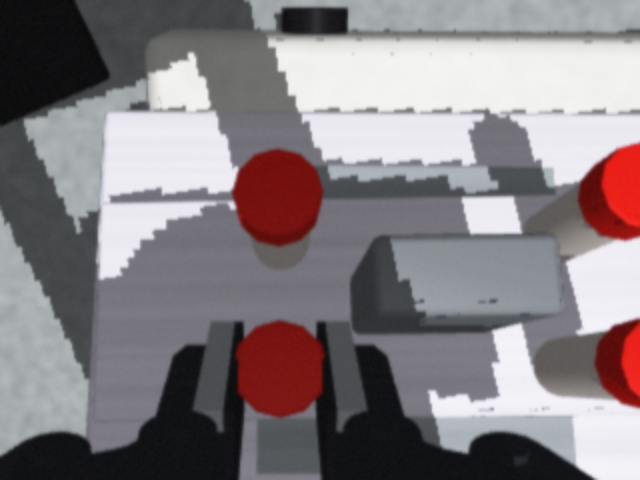

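The crop shows the pads squarely around the near red cap at (280,368), with the inner finger clear of the handle at (460,285). Next is a lift of 11 mm along the deck normal.

Emit:
arm_command(
  increments=[
    [0.0014,0,-0.0024,0,0],
    [0.0014,0,-0.0024,0,0],
    [0.0014,0,-0.0024,0,0],
    [0.0014,0,-0.0024,0,0],
    [0,0,0,0,0],
    [0,0,0,0,0],
  ],
)

```text
t: 12.28
eef_pos: [0.4906, 0.0981, 0.3175]
orientation: [0.074, 0.997, -0.0, 0.0]
contact_force: [-0.7, 1.1, -2.7]
grip_width: 0.181
finger_force: 58.7
```

Run:
```python
from wr import *
s=grab("w7");p=pose(s);print(np.round(p,4),s["contact_force"],s["wrist_torque"],s["grip_width"])
f=ctrl.grab_frame("side")["frame"][:,:,::-1]
a=cv2.resize(f[190:290,180:300],None,fx=3.2,fy=3.2,interpolation=cv2.INTER_CUBIC);b=cv2.resize(cv2.imread("pics/w7.png")[90:330,140:460],(400,320))
cv2.imwrite("pics/v7.png",np.hstack([a,b]))
```

```text
[4.907000e-01 9.810000e-02 1.445000e-01 1.715046e+02] [-0.67884134  1.07360229 -2.67431539] [-0.08382025  0.0230911  -0.02129197] 0.18096817391270031
```

View pics/v7.png

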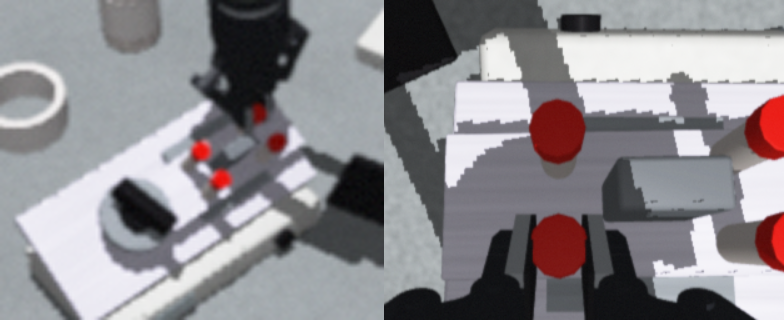

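The wrist now carries −2.7 N, the carrier's full weight, so it hangs free. The caps have kept their layout at (558,247) and (557,130), so it's still at the deck's tilt. I'll slide it out along −y.

Emit:
arm_command(
  increments=[
    [0,-0.004,0,0,0],
    [0,-0.006,0,0,0],
    [0,-0.006,0,0,0],
    [0,-0.006,0,0,0],
    [0,-0.006,0,0,0],
    [0,-0.006,0,0,0],
    [0,0,0,0,0],
  ],
)

```text
t: 12.97
eef_pos: [0.4853, 0.0635, 0.3174]
orientation: [0.075, 0.997, -0.0, -0.0]
contact_force: [-0.4, 0.5, -3.1]
grip_width: 0.18
finger_force: 58.7
```

Run:
```python
from wr import *
s=ctrl.state();print(pose(s).round(4),s["contact_force"],s["wrist_torque"],s["grip_width"],s["joints"])
```

```text
[4.853000e-01 6.340000e-02 1.444000e-01 1.714349e+02] [-0.38170041  0.52225774 -3.08757976] [-0.10517804  0.0020606   0.00134535] 0.18027811607124888 [ 1.06670609e-01  2.63601599e-01  1.88644829e+00 -5.80407132e-04
  9.91878642e-01 -1.31431919e+00]
```

Emit:
arm_command(
  increments=[
    [0,0,-0.015,0,0],
    [0,0,-0.02,0,0],
    [0,0,-0.02,0,0],
    [0,0,-0.02,0,0],
    [0,0,-0.015,0,0],
    [0,-0.015,0,-3,0],
    [0,-0.025,0,-3,0],
    [0,-0.025,0,-3,0],
    [0,-0.025,0,-3,0],
    [0,-0.025,0,-2,0],
    [0,-0.02,0,0,0],
    [0,-0.01,0,0,0],
  ],
)

```text
t: 13.97
eef_pos: [0.4845, -0.0819, 0.4075]
orientation: [-0.047, 0.999, -0.0, 0.0]
contact_force: [-0.8, 0.0, -3.1]
grip_width: 0.178
finger_force: 58.9
```

```bash
cat >> plan.py <<'E'
g0=np.array([.4958,.0978,.1349,171.49])
seat=M([0,-.055,.002])[0]
def tipfor(o,yaw_deg):
    """tip pose with tilted carrier's origin at o and its x axis at yaw_deg"""
    a=yaw_deg-np.degrees(m[2]);return np.r_[o+rz(np.radians(a))@(g0[:3]-seat),g0[3]+a]
E
python3 - <<'E'
from wr import *
s=grab("w8");p=pose(s);print(p.round(4),s["contact_force"],s["grip_width"])
q=tipfor(np.array([.490,-.229,.0484]),4.9);print(q,delta(p,q))
d=(.49,-.229,.085)
print(pw("w8",W(d,[[.042,.042,.04],[.042,-.042,.04],[-.042,-.042,.04],[-.042,.042,.04]])).round().tolist())
E
```

```text
[ 4.846000e-01 -8.200000e-02  2.345000e-01 -1.746175e+02] [-7.99382826e-01  4.62238138e-04 -3.14663154e+00] 0.1777916501934814
[ 4.80954815e-01 -2.66679818e-01  9.65679492e-02  1.85116147e+02] [  21.  -183.5  137.9    0.3]
[[170.0, 202.0], [83.0, 201.0], [69.0, 112.0], [163.0, 113.0]]
```

View pics/w8.png

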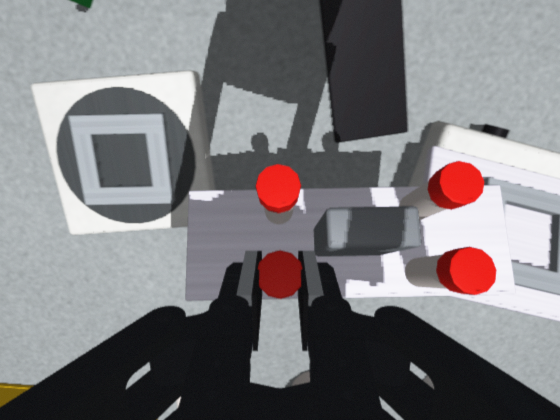

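The wrist view shows the carrier held and clear of the mixer. The dock frame's outer corners are at (70,116), (163,113), (172,202) and (83,205), a slight turn from the prediction.

Run:
```python
from wr import *
img=cv2.imread("pics/w8.png");hsv=cv2.cvtColor(img,cv2.COLOR_BGR2HSV)
# sub-pixel frame: threshold bright ring within the dark disc
g=cv2.cvtColor(img,cv2.COLOR_BGR2GRAY);mk=np.zeros_like(g);cv2.circle(mk,(124,158),62,255,-1)
t,_=cv2.threshold(g[mk>0].reshape(-1,1),0,255,cv2.THRESH_OTSU);b=((g>t)&(mk>0)).astype(np.uint8)
n,l,st,c=cv2.connectedComponentsWithStats(b);k=1+st[1:,4].argmax();ys,xs=np.where(l==k)
r=cv2.minAreaRect(np.c_[xs,ys].astype(np.float32));print(t,r,cv2.boxPoints(r).round(1).tolist())
cn,_=cv2.findContours((l==k).astype(np.uint8),cv2.RETR_CCOMP,cv2.CHAIN_APPROX_NONE)
for q in sorted(cn,key=len)[-2:]:
    P=np.array([ray("w8",u,.04)[:2] for u in q[:,0].astype(float)])*1000
    r=cv2.minAreaRect(P.astype(np.float32));print(len(q),r)
for obs in ([(172,202),(83,205),(70,116),(163,113)],):
    P=np.array([ray("w8",u,.04)[:2] for u in obs]);print(P.round(4).tolist(),P.mean(0),[np.degrees(np.arctan2(*(P[a]-P[b2])[::-1])).round(1) for a,b2 in((0,1),(1,2),(3,2),(0,3))])
```

```text
137.0 ((120.42453002929688, 164.37657165527344), (100.41570281982422, 99.89498901367188), 88.80650329589844) [[69.4000015258789, 115.19999694824219], [169.3000030517578, 113.0999984741211], [171.39999389648438, 213.5], [71.5, 215.60000610351562]]
211 ((492.1866455078125, -228.6644744873047), (52.1235466003418, 52.063968658447266), 6.633401870727539)
400 ((498.2621154785156, -233.2097930908203), (95.5421371459961, 95.17662811279297), 6.639072418212891)
[[0.5284, -0.1818], [0.5397, -0.2675], [0.4556, -0.2736], [0.445, -0.1905]] [ 0.49214169 -0.22836219] [np.float64(97.5), np.float64(4.1), np.float64(97.3), np.float64(5.9)]
```

Run:
```python
from wr import *
s=ctrl.state();p=pose(s)
q=tipfor(np.array([.4918,-.2287,.0484]),6.6);print(q,delta(p,q))
```

```text
[ 4.83876614e-01 -2.66631570e-01  9.65679492e-02  1.86816147e+02] [  18.1 -183.1  137.9   -1.5]
```

Emit:
arm_command(
  increments=[
    [0.0018,-0.0183,0,0,0],
    [0.0018,-0.0183,0,0,0],
    [0.0018,-0.0183,0,0,0],
    [0.0018,-0.0183,0,0,0],
    [0.0018,-0.0183,0,0,0],
    [0.0018,-0.0183,0,0,0],
    [0.0018,-0.0183,0,0,0],
    [0.0018,-0.0183,0,0,0],
    [0.0018,-0.0183,0,0,0],
    [0.0018,-0.0183,0,0,0],
    [0,0,0.02,-1.5,0],
    [0,0,0.025,0,0],
  ],
)

```text
t: 15.02
eef_pos: [0.485, -0.2642, 0.3638]
orientation: [-0.061, 0.998, -0.001, 0.003]
contact_force: [-0.6, -0.8, -3.6]
grip_width: 0.178
finger_force: 59.2
```

Emit:
arm_command(
  increments=[
    [0,0,0.025,0,0],
    [0,0,0.02,0,0],
    [0,0,0.015,0,0],
    [0,0,0.01,0,0],
    [0,0,0,0,0],
    [0,0,0,0,0],
  ],
)

```text
t: 15.52
eef_pos: [0.4845, -0.2634, 0.2925]
orientation: [-0.061, 0.998, 0.0, 0.0]
contact_force: [0.6, -0.0, -1.5]
grip_width: 0.181
finger_force: 59.0
```

Run:
```python
from wr import *
s=ctrl.state();p=pose(s);print(p.round(4),s["contact_force"],s["wrist_torque"])
q=tipfor(np.array([.4918,-.2287,.0484]),6.6);print(q,delta(p,q))
```

```text
[ 4.845000e-01 -2.633000e-01  1.195000e-01 -1.729777e+02] [ 0.600238   -0.0402493  -1.48758267] [-0.07561968 -0.02196196 -0.03045687]
[ 4.83876614e-01 -2.66631570e-01  9.65679492e-02  1.86816147e+02] [ 1.  -3.2 22.9  0.2]
```

Emit:
arm_command(
  increments=[
    [0.001,-0.0032,0,0,0],
    [0,0,0.006,0,0],
    [0,0,0.006,0,0],
    [0,0,0.005,0,0],
    [0,0,0,0,0],
    [0,0,0,0,0],
  ],
)

```text
t: 16.02
eef_pos: [0.4834, -0.267, 0.275]
orientation: [-0.061, 0.998, 0.0, -0.0]
contact_force: [0.1, 0.8, -3.3]
grip_width: 0.18
finger_force: 59.1
```

Emit:
arm_command(
  increments=[
    [0,0,0.003,0,0],
    [0,0,0,0,0],
    [0,0,0,0,0],
  ],
)

```text
t: 16.27
eef_pos: [0.4834, -0.267, 0.2723]
orientation: [-0.061, 0.998, 0.0, -0.0]
contact_force: [0.6, 1.0, -3.2]
grip_width: 0.178
finger_force: 59.1
```

Emit:
arm_command(
  increments=[
    [0,0,0.002,0,0],
    [0,0,0,0,0],
    [0,0,0,0,0],
  ],
)

```text
t: 16.52
eef_pos: [0.4835, -0.2669, 0.2703]
orientation: [-0.061, 0.998, 0.0, -0.0]
contact_force: [0.6, 1.0, -3.3]
grip_width: 0.177
finger_force: 59.1
```

Contact is expected near eef z 0.2696, so I'm continuing in small steps.

Emit:
arm_command(
  increments=[
    [0,0,0.0015,0,0],
    [0,0,0,0,0],
    [0,0,0,0,0],
  ],
)

```text
t: 16.77
eef_pos: [0.4839, -0.2672, 0.2696]
orientation: [-0.061, 0.998, -0.0, 0.001]
contact_force: [2.0, 0.2, 2.9]
grip_width: 0.181
finger_force: 59.6
```

Emit:
arm_command(
  increments=[
    [0,0,0.0015,0,0],
    [0,0,0,0,0],
    [0,0,0,0,0],
  ],
)

```text
t: 17.02
eef_pos: [0.4844, -0.2674, 0.2692]
orientation: [-0.061, 0.998, -0.001, 0.002]
contact_force: [1.8, 0.8, 7.9]
grip_width: 0.179
finger_force: 60.2
```

Emit:
arm_command(
  increments=[
    [0,0,0.0015,0,0],
    [0,0,0,0,0],
    [0,0,0,0,0],
  ],
)

```text
t: 17.27
eef_pos: [0.4849, -0.2675, 0.2688]
orientation: [-0.061, 0.998, -0.002, 0.003]
contact_force: [1.6, 2.5, 12.1]
grip_width: 0.181
finger_force: 60.7
```

It touched exactly at the expected height. Still gripping, I'll roll it upright by moving the hand along the arc about the contact edge.

Emit:
arm_command(
  increments=[
    [-0.0023,0,0.0006,0,0],
    [-0.0023,0,0.0006,0,0],
    [-0.0023,0,0.0007,0,0],
    [-0.0023,0,0.0007,0,0],
    [0,0,0,0,0],
  ],
)

```text
t: 17.68
eef_pos: [0.4939, -0.2664, 0.266]
orientation: [-0.061, 0.998, -0.002, 0.002]
contact_force: [0.1, 1.4, 12.7]
grip_width: 0.177
finger_force: 61.5
```

Run:
```python
from wr import *
s=grab("w9");p=pose(s);print(p.round(4),s["contact_force"],s["wrist_torque"])
f=ctrl.grab_frame("side")["frame"][:,:,::-1]
a=cv2.resize(f[120:240,250:370],(400,400),interpolation=cv2.INTER_CUBIC);b=cv2.resize(cv2.imread("pics/w9.png")[60:360,130:430],(400,400))
cv2.imwrite("pics/v9.png",np.hstack([a,b]))
```

```text
[ 4.947000e-01 -2.669000e-01  9.300000e-02 -1.729746e+02] [ 0.13153264  1.39943531 12.67083968] [0.21488368 0.4145958  0.04397761]
```

View pics/v9.png

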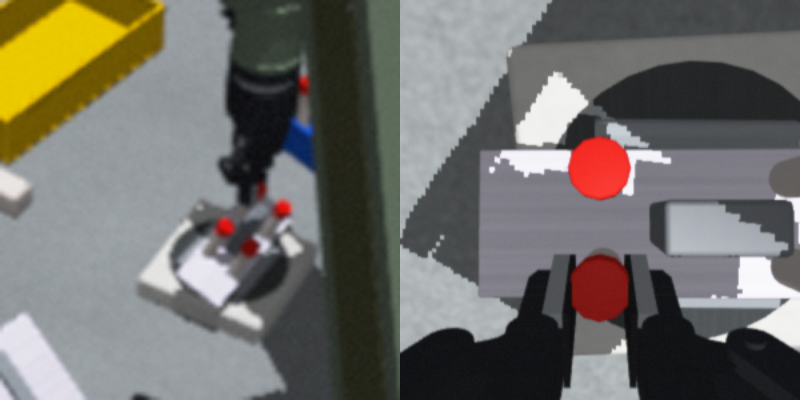

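The carrier is rolling upright on the dock: the caps are at (600,168) and (600,288) in the right half, and the side force is almost zero. That was my last picture view, so from here I'll go by forces and measured blobs. Continuing the arc.

Emit:
arm_command(
  increments=[
    [-0.0022,0,0.0007,0,0],
    [-0.0022,0,0.0008,0,0],
    [-0.0022,0,0.001,0,0],
    [-0.0022,0,0.001,0,0],
    [0,0,0,0,0],
  ],
)

```text
t: 18.2
eef_pos: [0.5024, -0.2652, 0.2618]
orientation: [-0.061, 0.998, -0.001, 0.002]
contact_force: [-0.2, 1.3, 9.0]
grip_width: 0.18
finger_force: 62.5
```

Emit:
arm_command(
  increments=[
    [-0.0024,0,0.0013,0,0],
    [-0.0024,0,0.0013,0,0],
    [-0.0023,0,0.0014,0,0],
    [0,0,0,0,0],
  ],
)

```text
t: 18.53
eef_pos: [0.5095, -0.2643, 0.2575]
orientation: [-0.061, 0.998, -0.001, 0.002]
contact_force: [0.6, 0.9, 8.5]
grip_width: 0.185
finger_force: 63.4
```

```bash
cat > caps.py <<'E'
from wr import *
T4=np.array([[17,-36],[-17,-36],[17,36],[-17,36]])/1000
def blobs(name):
    i=cv2.imread(f"pics/{name}.png").astype(int);b=((i[...,2]>70)&(i[...,2]>2.2*i[...,1])&(i[...,2]>2.2*i[...,0])).astype(np.uint8)
    n,l,st,c=cv2.connectedComponentsWithStats(b);return [(c[k],st[k]) for k in range(1,n) if st[k][4]>300 and st[k][0]>0 and st[k][0]+st[k][2]<560]
def fit(name,x0,fixtilt=None,h=.067):
    B=blobs(name);c=np.array([b[0] for b in B]);side=1
    def pts(v):
        Rm=rz(v[3])@R.from_euler("y",-v[4]).as_matrix();return np.c_[T4,np.full(4,h)]@Rm.T+v[:3]
    def f(v):
        v=np.r_[v,fixtilt] if fixtilt is not None else v
        q=pw(name,pts(v));return (c-q[cKDTree(q).query(c)[1]]).ravel()
    r=least_squares(f,x0 if fixtilt is None else x0[:4]);return r.x,np.round(r.fun,1),len(c)
from scipy.spatial import cKDTree
E
python3 - <<'E'
from caps import *
z=fit("w4",[*seat,m[2],.52]);print("check w4",seat,z)
s=grab("w10");p=pose(s);print(p.round(4),s["wrist_torque"])
print([b[0].round() .tolist() for b in blobs("w10")]);print(fit("w10",[.492,-.229,.045,.115,.15]))
print(fit("w9",[.492,-.229,.045,.115,.4]))
E
```

```text
check w4 [0.51346742 0.13228835 0.08673205] (array([ 0.51576139,  0.13235144,  0.08522928, -0.15339168,  0.52944331]), array([ 0., -0., -0.,  0.,  0., -0., -0.,  0.]), 4)
[ 5.101000e-01 -2.647000e-01  8.450000e-02 -1.729831e+02] [0.1859005  0.26070451 0.02069192]
[[279.0, 187.0], [480.0, 185.0], [280.0, 276.0], [473.0, 276.0]]
(array([ 0.49065661, -0.23047171,  0.03616474,  0.13017896,  0.13325416]), array([-0.2,  0.6, -0.1, -0.1, -0. , -0.8,  0.4,  0.3]), 4)
(array([ 0.49199237, -0.2307335 ,  0.04334507,  0.12576224,  0.36936665]), array([-0.2, -0.4, -0.1, -0. ,  0.4,  0.2, -0.1,  0.1]), 4)
```

The cap fit gives a residual tilt of 7.6°, with the origin at (0.4907, −0.2305, 0.036), so the foot is already entering the recess. I'll finish the roll.

Emit:
arm_command(
  increments=[
    [-0.0022,0,0.0016,0,0],
    [-0.0022,0,0.0017,0,0],
    [-0.0022,0,0.0018,0,0],
    [0,0,0,0,0],
    [0,0,0,0,0],
  ],
)

```text
t: 19.0
eef_pos: [0.516, -0.2634, 0.2524]
orientation: [-0.061, 0.998, -0.001, 0.002]
contact_force: [1.6, 1.2, 7.2]
grip_width: 0.185
finger_force: 64.0
```

Run:
```python
from caps import *
s=grab("w11");p=pose(s);print(p.round(4),s["contact_force"],s["wrist_torque"])
print(fit("w11",[.492,-.229,.045,.115,.1]))
```

```text
[ 5.167000e-01 -2.637000e-01  7.940000e-02 -1.729911e+02] [1.59388085 1.2158548  7.16421092] [0.2098808  0.06862634 0.02507245]
(array([ 0.49022956, -0.23023606,  0.03262352,  0.12034263,  0.02854578]), array([-0.2,  0.4, -0.2, -0. ,  0. , -0.6,  0.3,  0.3]), 4)
```

The foot appears home: z is 0.0326 against 0.033, with 1.6° of tilt left. I'll release and rise.

Emit:
arm_command(
  increments=[
    [0,0,0,0,28],
    [0,0,0,0,28],
    [0,0,0,0,28],
    [0,0,-0.01,0,28],
    [0,0,-0.02,0,28],
    [0,0,-0.03,0,28],
    [0,0,-0.03,0,28],
    [0,0,-0.03,0,28],
    [0,0,0,0,28],
    [0,0,0,0,28],
  ],
)

```text
t: 19.88
eef_pos: [0.5151, -0.2634, 0.3733]
orientation: [-0.061, 0.998, -0.001, 0.002]
contact_force: [-0.3, 1.4, -0.8]
grip_width: 0.283
finger_force: 0.0
```

Run:
```python
from caps import *
s=grab("w12");p=pose(s);print(p.round(4),s["contact_force"])
print(len(blobs("w12")),fit("w12",[.492,-.229,.035,.115,.03]))
print(fit("w12",[.492,-.229,.035,.115],0.0))
f=ctrl.grab_frame("side");i=f["frame"][...,::-1].astype(int);b=((i[...,2]>110)&(i[...,2]>2.2*i[...,1])&(i[...,2]>2.2*i[...,0])).astype(np.uint8)
n,l,st,c=cv2.connectedComponentsWithStats(b);print([(c[k].round(1).tolist(),int(st[k][4])) for k in range(1,n) if st[k][4]>8])
for z in(.033,.040):print(z,proj("side",np.c_[T4,np.full(4,.067)]@rz(.115).T+[.4922,-.2287,z]).round(1).tolist())
```

```text
[   0.5159   -0.2638    0.2003 -173.0064] [-0.27794348  1.38844745 -0.75918444]
4 (array([ 0.49055163, -0.22941626,  0.0306672 ,  0.11915175,  0.00564228]), array([ 0. , -0.1,  0. , -0. ,  0. ,  0.1, -0.1, -0. ]), 4)
(array([ 0.49017223, -0.22946945,  0.03071282,  0.11929304]), array([ 0. , -0.1, -0. , -0. ,  0. ,  0.1, -0.1,  0. ]), 4)
[([341.8, 144.7], 18), ([329.0, 179.9], 19), ([311.0, 187.7], 22)]
0.033 [[319.9, 176.6], [328.0, 180.2], [309.7, 188.0], [317.9, 191.7]]
0.04 [[320.0, 175.2], [328.2, 178.7], [309.8, 186.5], [318.1, 190.3]]
```

The carrier stands free with 0.3° of tilt at home height, agreed by the wrist and side views. One light press on the handle top with closed fingers will confirm it; home puts the top at z 0.104.

Run:
```python
from wr import *
p=pose(ctrl.state());print(delta(p,np.array([.4908,-.2293,.110,p[3]])))
```

```text
[19.3 36.3 87.2 -0. ]
```

Emit:
arm_command(
  increments=[
    [0.01,0.018,0,0,0],
    [0.009,0.018,0,0,0],
    [0,0,0.02,0,0],
    [0,0,0.025,0,0],
    [0,0,0.025,0,0],
    [0,0,0.012,0,0],
    [0,0,0.004,0,0],
    [0,0,0,0,0],
    [0,0,0,0,0],
  ],
)

```text
t: 20.73
eef_pos: [0.4919, -0.2299, 0.2846]
orientation: [-0.061, 0.998, 0.0, -0.0]
contact_force: [-0.1, -0.5, -0.4]
grip_width: -0.001
finger_force: 0.0
```

Emit:
arm_command(
  increments=[
    [0,0,0.003,0,0],
    [0,0,0.003,0,0],
    [0,0,0,0,0],
    [0,0,0,0,0],
  ],
)

```text
t: 21.07
eef_pos: [0.4918, -0.2298, 0.279]
orientation: [-0.061, 0.998, -0.0, 0.0]
contact_force: [-0.4, -0.2, 0.3]
grip_width: -0.001
finger_force: 0.0
```

Emit:
arm_command(
  increments=[
    [0,0,0.002,0,0],
    [0,0,0,0,0],
    [0,0,0,0,0],
  ],
)

```text
t: 21.32
eef_pos: [0.4919, -0.2299, 0.2774]
orientation: [-0.061, 0.998, -0.0, 0.001]
contact_force: [0.2, 0.2, 5.8]
grip_width: 0.003
finger_force: 2.2
```

Contact came at tip z 0.1044, which is home height. I'll retract clear and hand in.

Emit:
arm_command(
  increments=[
    [0,0,-0.01,0,0],
    [0,0,-0.03,0,0],
    [0,0,-0.04,0,0],
    [0,0,-0.04,0,0],
    [0,0,-0.03,0,0],
    [0,0,0,0,0],
    [0,0,0,0,0],
    [0,0,0,0,0],
  ],
)

```text
t: 21.98
eef_pos: [0.4913, -0.2296, 0.4262]
orientation: [-0.061, 0.998, 0.0, -0.0]
contact_force: [-0.7, 0.6, -0.4]
grip_width: 0.003
finger_force: 0.0
```

Run:
```python
from caps import *
s=grab("w13");print(fit("w13",[.492,-.229,.035,.115],0.0),s["contact_force"])
print(ctrl.hand_in())
```

```text
(array([ 0.49058517, -0.22949064,  0.03015859,  0.11962142]), array([-0.1, -0. , -0.1,  0.1,  0. , -0.1,  0.1,  0. ]), 4) [-0.70058258  0.59674271 -0.38639691]
the job is handed in; nothing more can be done
None
```

The job is handed in at about 22 s: the knob is turned clockwise to its open stop, the carrier stands upright with its foot home in the dock recess (handle top felt at home height), and the arm is clear; I lifted it off the mixer by one of its tubes because the tool can't tilt to the handle.

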